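Key the index plate and dock it

TASK

Turn the round index plate by its upright pin until its one flat edge matches the straight fence of the slot, then push the carriage fully home so that the keyed plate sits in the slot. Leave the cup, the wide roll of tape and the spring clamp where they are.

Things in the scene. Friction and masses are not known exactly. Their poses are not given: they have to be found in the camera images.
- dock: fixed grey base plate, 300 x 170 x 12 mm, with dark steel walls (tops 46 mm above the table) on its far half that form a slot open to the near end. Origin: centre of its underside, on the table. x: the way the carriage slides home into the slot; y: towards the straight fence; z up
- carriage (a joint): slide of the carriage, in m: 0 = fully out (near end), 0.100 = fully home (end stop). It moves along the dock's +x with about 4 N of friction and stays where it is left. The plate's axis stands at dock x = -0.045 + this value, y = 0
- tab (a point): middle of the near face of the carriage's upright push tab, 45 mm above the table; the tab is 50 mm wide (dock y), 12 mm thick, stands 80 mm behind the plate's axis, and its top is 62 mm above the table. Push it along dock +x. Axes as the dock's
- plate (a joint): turn of the index plate about its upright axis, in rad, anticlockwise from above: at 0 and at 6.283 its flat faces the fence; range -0.5 to 6.78. It starts 1.2 rad or more from the match, stays where left (0.06 N m friction). The flared mouth corrects up to 0.15 rad as the carriage is pushed; when well off, the round rim strikes the fence and the carriage stops well short
- flat (a point): middle of the plate's flat edge, 36 mm above the table. The plate is a plain steel disc, 120 mm in diameter, 18 mm thick (27 to 45 mm above the table), with one flat cut 42 mm from its axis (86 mm long); a short dark line on top runs to the flat. Its y axis points out of the flat
- pin (a point): point on the axis of the upright steel turning pin, 77 mm above the table. The pin is 16 mm in diameter, stands on the plate 42 mm from the plate's axis, opposite the flat, and its top is 101 mm above the table
- cup_mid (a point): centre of the loose clear plastic mixing cup, 66 mm across, 62 mm high; a bystander
- clamp_mid (a point): centre of the loose orange spring clamp, 52 x 110 x 19 mm, lying flat; a bystander
- fence (a point): middle of the inner face of the straight fence, the slot's wall on the dock's +y side, 29 mm above the table. The face lies 43.5 mm from the slide's centre line and is about 96 mm long, with a flared mouth at its near end. The opposite wall and the back stop have clearance. Axes as the dock's
- tape_mid (a point): centre of the loose wide roll of yellow tape, lying flat beside the dock, 86 mm across, 50 mm high; a bystander

How it is judged:
By the outcome, as a careful person would: the job done as asked, in the order asked, and still so for the second after the job is handed in, with the robot touching nothing.
It also fails if it takes over 48 s, if anything falls off the work surface, if the arm or the gripper's body presses on something with over 40 N, if the wrist force passes 120 N, or if a joint passes its speed limit or range.

ROBOT

A 7-joint arm with a two-finger parallel gripper is mounted at the origin on a cart in front of the work surface, level with it; the furniture and walls round the work are solid. World frame = base frame: x ahead of the robot, y to its left, z up, the work surface at z = 0. Lengths are in mm, angles in rad, forces in N, time in s.
With the tool pointing down it reaches from about 425 to 950 mm from the base axis. Payload 16.7 kg.
Tool frame: the origin (TCP) lies at the very end of the fingers, on their centre line; the grasp point (between the pads) lies 19 mm behind it; z points along the fingers, y is the line along which they close (so a half turn about z gives the same grasp; the last joint's range is limited). The gripper opens to 94 mm and grips with 3 to 60 N. Pads are 16 mm wide; open, the fingers measure 119 mm over their backs; the gripper's body (75 mm by 177 mm) begins 78 mm behind the grasp point.
Start: joints at [1.129, 0.426, 0.074, 1.606, -0.034, 1.111, -0.067], TCP at [194.797, -646.242, 205.467] pointing down, gripper open.
Joint ranges: [-2.85, 2.85], [-0.5, 2.14], [-1.23, 1.37], [0.21, 2.46], [-1.02, 4.16], [0.16, 2.05], [-2.73, 2.73]. Speed limits (rad/s): [1.89, 1.89, 2.39, 2.39, 3.01, 3.01, 3.01].

INTERFACE

Orientations are given as [roll, pitch, yaw] about the fixed x, y, z axes, in that order (R = Rz(yaw) Ry(pitch) Rx(roll)).
In Python, from cell import sense, cams, order gives the robot as it stands. The module is installed in compiled form; this text tells all that it offers.
- The arm moves only by the tool apply_moves, never from a script. Its argument "steps" is a list of rows, each an object of numbers: "jaw": the finger opening in m, from 0 to 0.094; "x", "y", "z": the shift along the tool's x, y, z in m; "ax", "ay", "az": the turn, a rotation vector about the tool's x, y, z in degrees. In form: [{"jaw": .., "x": .., "y": .., "z": .., "ax": .., "ay": .., "az": ..}, ...]. A call has 1 to 12 rows; each row is the pose to reach, as a shift and turn from the pose commanded when the call began, along the tool's axes at that moment; what a row does not reach only later rows make up. A row lasts 1/8 s, in which the tool goes at most 62.5 mm and 10.7 degrees, less where a joint would pass 70% of its speed; a pose out of reach is approached as far as the arm can. A call with a gripper value outside its range is refused whole. The fingers move at their own pace and stop on an object; "grip_force" is the grip in N (left out, the last holds). Time passes only in rows, so rows that repeat a pose let the fingers close. It gives the time, the measured TCP pose, the force, the opening and the grip force at its end, in the units of the state.
- sense(): the state, without advancing time (a new reading comes with each control period).
- cams.get_image(name): name is "side" or "top"; returns a dict with "img" (420x560x3 uint8, red, green, blue), "mtx" (3x3 intrinsics, pixels), "rvec" (rotation vector, rad) and "tvec" (3), from world to camera coordinates, as OpenCV has them. Camera axes: x right, y down, z forward; pixel columns grow to the right and rows downward; lengths in mm; the calibration is good to about 2 mm. A picture is of the moment at which its call begins. There is no depth.
- order.finish_job(): hands the job in; it is judged then, once.
Trained networks look in the newest picture that a camera, given by its name, has taken for a name from the list of things; names that differ only in an ending like _2 or _b are one class to them, and where a whole thing is asked for, a point or a joint stands for the part that bears it (a point fixed in the world has none). Each returns a list of dicts, best first, with "score" (0 to 1); they miss things now and then, are a little off and sometimes report something else, mostly with a low value. They report only what shows in the picture. A call takes as long as a camera call.
- cams.boxes_of(camera, query): "extent" ([left, top, width, height] in pixels, round what is visible of it).
- cams.masks_of(camera, query): "pixels" (420x560 bool, what is visible of it) and "extent" ([left, top, width, height] in pixels, round what is visible of it).
- cams.pinpoint(camera, query): "uv" ([column, row] in pixels: a listed point, or the origin of a listed thing).
The state is a dict: "time": time; "q": joint angles; "joint_vel": joint speeds; "effort": joint torques, N m; "tcp_pos": TCP position; "tool_rot": TCP orientation; "contact_force": force on the tool from outside, world axes, zero at the start; "wrist_torque": the same for the moment, N m; "grip_width": finger opening in mm; "finger_force": force on a finger pad.
Only numpy, scipy, OpenCV 4.12 (cv2) and the standard library are available. Lean on these libraries where they do the work, as an engineer would, in place of code of your own. Each camera call takes 0.05 s, during which the arm holds its last target. There are 200 camera calls.

## Working session

There is one attempt and no reset: what is moved stays moved. The work goes in short steps, Python scripts to look and compute and a tool call to move; the robot and the scene stay as the last step left them, time stands still between calls to the robot, and variables do not carry over. Pictures are saved under pics/ and viewed, at most 10 in all, crops included, and the job is handed in when it is done.

Besides the shell and the picture viewer there is one more tool, called after "Request:" by a JSON object that holds its "fn" and its "kwargs". apply_moves: Moves the arm, as the interface text tells. Its arguments: {"type":"object","properties":{"steps":{"type":"array","items":{"type":"object","properties":{"jaw":{"type":"number"},"x":{"type":"number"},"y":{"type":"number"},"z":{"type":"number"},"ax":{"type":"number"},"ay":{"type":"number"},"az":{"type":"number"}}}},"grip_force":{"type":"number"}},"required":["steps"]}

```bash
mkdir -p pics; cat > h.py <<'E'
import numpy as np,cv2
from cell import sense,cams,order
def cam(n):
    d=cams.get_image(n);R=cv2.Rodrigues(np.array(d['rvec'],float))[0];d['R']=R;d['P']=np.array(d['mtx'])@np.c_[R,np.array(d['tvec'],float).reshape(3)];return d
def tri(Ps,uvs):
    A=np.array([r for P,(u,v) in zip(Ps,uvs) for r in (u*P[2]-P[0],v*P[2]-P[1])]);A/=np.linalg.norm(A[:,:3],axis=1)[:,None]
    return np.linalg.lstsq(A[:,:3],-A[:,3],rcond=None)[0]
def atz(P,uv,z):
    u,v=uv;A=np.array([u*P[2]-P[0],v*P[2]-P[1]]);return np.linalg.solve(A[:,:2],-A[:,3]-A[:,2]*z)
E
python3 - <<'E'
from h import *
np.set_printoptions(precision=1,suppress=True)
C={n:cam(n) for n in('side','top')}
for n in C: cv2.imwrite(f'pics/{n}0.png',C[n]['img'][:,:,::-1]); print(n,-C[n]['R'].T@np.array(C[n]['tvec']).ravel())
Z=dict(dock=0,tab=45,flat=36,pin=77,cup_mid=31,clamp_mid=9,fence=29,tape_mid=25,plate=36)
for q in Z:
    r={}
    for n in C:
        l=cams.pinpoint(n,q)
        if l: r[n]=l[0]['uv'];print(q,n,l[0]['score'],np.array(l[0]['uv']),atz(C[n]['P'],l[0]['uv'],Z[q]))
    if len(r)==2: print('   tri',tri([C[n]['P'] for n in r],list(r.values())))
s=sense();print({k:np.round(s[k],3) for k in s})
E
```

```text
side [459.9 998.3 615.4]
top [ 463.   260.7 1074.2]
dock side 0.78 [304.2 239.9] [546.3 263.1]
dock top 0.62 [287.4 227.5] [538.5 271.9]
   tri [541.6 272.    7.4]
tab top 0.62 [330.1 260.2] [465.4 184. ]
flat side 0.61 [322.2 215.2] [512.1 205.2]
flat top 0.71 [316.8 239.6] [509.1 209.9]
   tri [510.4 210.2  39.6]
pin top 0.79 [282.2 234.8] [518.5 282. ]
cup_mid side 0.55 [332.7 308. ] [461.  484.7]
cup_mid top 0.89 [182.4 270. ] [451.  495.8]
   tri [456.1 493.6  41.5]
clamp_mid side 0.84 [352.1 190.5] [445.9  36.2]
clamp_mid top 0.78 [396.7 269.1] [443.7  39.4]
   tri [444.8  39.9  11.3]
fence side 0.76 [286.8 262. ] [567.6 377. ]
fence top 0.89 [244.1 216.2] [562.8 364. ]
   tri [566.7 365.3  17.9]
tape_mid side 0.55 [217.2 197.7] [791.6 167.6]
tape_mid top 0.96 [335.4 110.1] [793.7 160.2]
   tri [795.1 159.6  19.4]Traceback (most recent call last):
  File "<stdin>", line 9, in <module>
ValueError: it knows: clamp_mid, cup_mid, dock, fence, flat, pin, tab, tape_mid
```

View pics/top0.png

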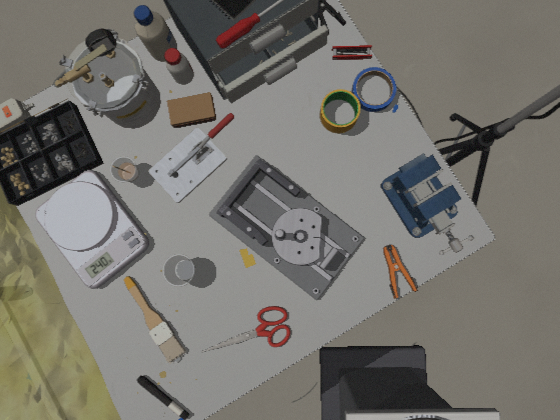

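View pics/side0.png

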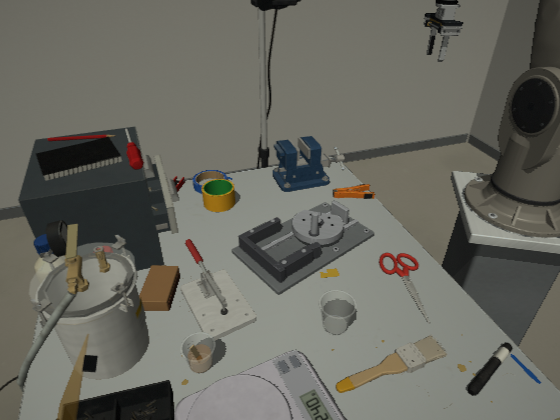

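```bash
python3 - <<'E'
from h import *
np.set_printoptions(precision=2,suppress=True)
C=cam('top')
im=C['img'][140:310,190:390,::-1]
cv2.imwrite('pics/crop1.png',cv2.resize(im,None,fx=3.5,fy=3.5,interpolation=cv2.INTER_CUBIC))
cv2.imwrite('pics/crop2.png',cv2.resize(cam('side')['img'][180:300,220:390,::-1],None,fx=4,fy=4,interpolation=cv2.INTER_CUBIC))
m=cams.masks_of('top','dock')
p=m[0]['pixels'];print(m[0]['score'],p.sum())
c=max(cv2.findContours(p.astype('uint8'),0,1)[0],key=cv2.contourArea);b=cv2.boxPoints(cv2.minAreaRect(c));print(b)
print([atz(C['P'],x,12) for x in b])
s=sense();print({k:np.round(s[k],3) for k in s})
E
```

```text
0.91 10800
[[206.62 214.92]
 [255.4  152.2 ]
 [365.27 237.65]
 [316.48 300.38]]
[array([568.98, 447.68]), array([706.25, 339.15]), array([512.17, 104.22]), array([381.2 , 213.15])]
{'time': np.float64(1.05), 'q': array([ 1.13,  0.43,  0.07,  1.61, -0.03,  1.11, -0.07]), 'joint_vel': array([-0., -0., -0., -0., -0., -0.,  0.]), 'effort': array([ -0.  , -93.55,   3.66, -45.45,  -0.05,   0.01,  -0.  ]), 'tcp_pos': array([ 194.82, -646.24,  205.47]), 'tool_rot': array([-3.14, -0.  ,  0.29]), 'contact_force': array([ 0.39,  0.63, -0.62]), 'wrist_torque': array([-0.03,  0.03,  0.01]), 'finger_force': np.float64(0.0), 'grip_width': np.float64(94.278)}
```

View pics/crop1.png

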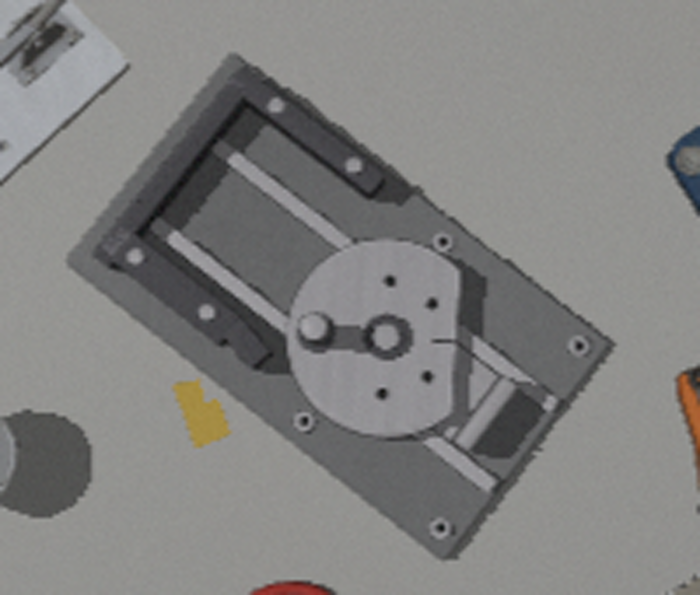

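View pics/crop2.png

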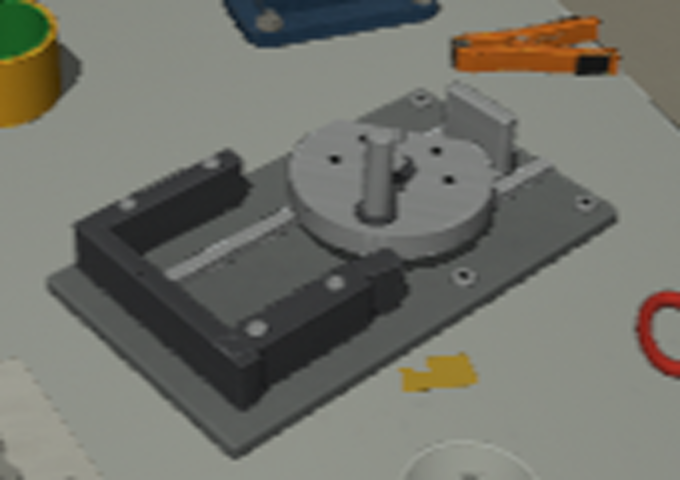

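```bash
python3 - <<'E'
from h import *
np.set_printoptions(precision=2,suppress=True)
C=cam('top');P=C['P'];S=cam('side')['P']
w=lambda u,v,z:atz(P,(190+(u+.5)/3.5-.5,140+(v+.5)/3.5-.5),z)
ws=lambda u,v,z:atz(S,(220+(u+.5)/4-.5,180+(v+.5)/4-.5),z)
c=np.array([w(235,53,12),w(68,262,12),w(446,560,12),w(614,344,12)])
print(c,[np.linalg.norm(c[i]-c[i-1]) for i in range(4)])
O=c.mean(0);x=c[0]+c[1]-c[2]-c[3];yaw=np.arctan2(x[1],x[0]);print('dock',O,np.degrees(yaw))
R=np.array([[np.cos(yaw),-np.sin(yaw)],[np.sin(yaw),np.cos(yaw)]])
D=lambda p:R.T@(p-O)
for n,p in dict(hub=w(388,337,48),pintop=w(314,327,101),fl1=w(460,262,45),fl2=w(457,405,45),disctop=w(385,239,45),discleft=w(287,337,45),discbot=w(385,438,45),tabtopL=w(470,460,62),
   s_pintop=ws(385,132,101),s_hub=ws(398,165,48),fence1=w(140,238,46),fence2=w(232,318,46)).items(): print(n,p,D(p))
f=[tri([P,S],[(190+a/3.5,140+b/3.5),(220+c_/4,180+d/4)]) for a,b,c_,d in[(314,327,385,135),(388,337,398,165)]];print('tri pin top, hub',f)
E
```

```text
[[700.33 336.15]
 [569.79 442.3 ]
 [382.71 211.86]
 [511.59 104.67]] [np.float64(298.67580495682455), np.float64(168.25354967085084), np.float64(296.81482622521247), np.float64(167.6236982885977)]
dock [541.1  273.74] 50.86812813211391
hub [516.94 244.35] [-38.05   0.2 ]
pintop [520.7  287.03] [-2.57 24.21]
fl1 [561.26 199.88] [-44.57 -62.25]
fl2 [475.78 204.22] [-95.16   6.79]
disctop [576.19 244.67] [ -0.41 -45.57]
discleft [518.37 304.86] [ 9.79 37.27]
discbot [457.15 247.56] [-73.3  48.6]
tabtopL [443.54 198.52] [-119.92   28.2 ]
s_pintop [520.81 287.48] [-2.15 24.41]
s_hub [515.59 245.31] [-38.16   1.85]
fence1 [579.99 392.77] [116.87  44.96]
fence2 [530.41 337.68] [42.84 48.65]
tri pin top, hub [array([520.06, 286.42,  97.35]), array([515.54, 243.56,  45.74])]
```

Request:
{"fn": "apply_moves", "kwargs": {"steps": [{"x":0.463,"y":-0.275,"az":-90},{"x":0.463,"y":-0.275,"az":-90},{"x":0.463,"y":-0.275,"az":-90},{"x":0.463,"y":-0.275,"az":-90},{"x":0.463,"y":-0.275,"az":-90},{"x":0.463,"y":-0.275,"az":-90},{"x":0.463,"y":-0.275,"az":-90},{"x":0.463,"y":-0.275,"az":-90},{"x":0.463,"y":-0.275,"az":-90},{"x":0.463,"y":-0.275,"az":-90}]}}

```text
validation failed for argument at $.st...
```

```bash
cat >> h.py <<'E'
from scipy.spatial.transform import Rotation as Ro
def goto(p,yaw):
    s=sense();R0=Ro.from_euler('xyz',s['tool_rot']);R1=Ro.from_euler('ZYX',[yaw,0,np.pi])
    return np.round((R0.inv().apply(np.array(p)-s['tcp_pos'])/1000),4),np.round((R0.inv()*R1).as_rotvec(degrees=True),2)
E
python3 -c "
from h import *
s=sense();print(s['time'],s['q'],s['tcp_pos'],s['tool_rot'])
print(goto([520,286,150],3.054))"
```

```text
1.15 [ 1.12849002  0.42608126  0.07393344  1.60600142 -0.03409491  1.1108189
 -0.06705767] [ 194.77972387 -646.2416485   205.47967371] [-3.14154251e+00 -1.19101491e-05  2.92762581e-01]
(array([ 0.5804, -0.7987,  0.0555]), array([   0.  ,   -0.  , -158.21]))
```

Request:
{"fn": "apply_moves", "kwargs": {"steps": [{"jaw":0.094,"x":0.05,"y":-0.03,"z":0,"ax":0,"ay":0,"az":-10},{"jaw":0.094,"x":0.1,"y":-0.06,"z":0,"ax":0,"ay":0,"az":-20},{"jaw":0.094,"x":0.15,"y":-0.09,"z":0,"ax":0,"ay":0,"az":-30},{"jaw":0.094,"x":0.2,"y":-0.12,"z":0,"ax":0,"ay":0,"az":-40},{"jaw":0.094,"x":0.25,"y":-0.15,"z":0,"ax":0,"ay":0,"az":-50},{"jaw":0.094,"x":0.3,"y":-0.18,"z":0,"ax":0,"ay":0,"az":-60},{"jaw":0.094,"x":0.35,"y":-0.21,"z":0,"ax":0,"ay":0,"az":-70},{"jaw":0.094,"x":0.4,"y":-0.24,"z":0,"ax":0,"ay":0,"az":-80},{"jaw":0.094,"x":0.463,"y":-0.275,"z":0,"ax":0,"ay":0,"az":-90},{"jaw":0.094,"x":0.463,"y":-0.275,"z":0,"ax":0,"ay":0,"az":-90},{"jaw":0.094,"x":0.463,"y":-0.275,"z":0,"ax":0,"ay":0,"az":-90}]}}

```text
time: 2.52
tcp_pos: [558.8, -249.2, 205.3]
tool_rot: [-3.141, -0.0, 1.863]
contact_force: [-0.7, -0.4, 0.3]
grip_width: 93.9
finger_force: 0.0
```

```bash
python3 -c "
from h import *
s=sense();print(s['time'],s['q'],s['tcp_pos'],s['tool_rot'])
print(goto([520,286,150],3.054))"
```

```text
2.525 [ 0.64277554  0.35409144 -0.41562833  1.7309627   0.15852242  1.09007603
  0.46892534] [ 558.77056643 -249.1753283   205.2888357 ] [-3.14128970e+00 -2.21492075e-04  1.86327071e+00]
(array([0.5236, 0.1172, 0.0554]), array([-1.000e-02, -2.000e-02, -6.822e+01]))
```

Request:
{"fn": "apply_moves", "kwargs": {"steps": [{"jaw":0.094,"x":0.055,"y":0.012,"z":0,"ax":0,"ay":0,"az":-7},{"jaw":0.094,"x":0.11,"y":0.025,"z":0,"ax":0,"ay":0,"az":-14},{"jaw":0.094,"x":0.165,"y":0.037,"z":0,"ax":0,"ay":0,"az":-21},{"jaw":0.094,"x":0.22,"y":0.05,"z":0,"ax":0,"ay":0,"az":-28},{"jaw":0.094,"x":0.275,"y":0.062,"z":0,"ax":0,"ay":0,"az":-35},{"jaw":0.094,"x":0.33,"y":0.074,"z":0,"ax":0,"ay":0,"az":-42},{"jaw":0.094,"x":0.385,"y":0.086,"z":0,"ax":0,"ay":0,"az":-49},{"jaw":0.094,"x":0.44,"y":0.1,"z":0.02,"ax":0,"ay":0,"az":-57},{"jaw":0.094,"x":0.49,"y":0.11,"z":0.04,"ax":0,"ay":0,"az":-64},{"jaw":0.094,"x":0.5236,"y":0.1172,"z":0.055,"ax":0,"ay":0,"az":-68.2},{"jaw":0.094,"x":0.5236,"y":0.1172,"z":0.055,"ax":0,"ay":0,"az":-68.2},{"jaw":0.094,"x":0.5236,"y":0.1172,"z":0.055,"ax":0,"ay":0,"az":-68.2}]}}

```text
time: 4.03
tcp_pos: [520.6, 283.7, 150.5]
tool_rot: [-3.14, 0.0, 3.05]
contact_force: [-0.5, -0.9, 0.3]
grip_width: 94.1
finger_force: 0.0
```

```bash
python3 -c "
from h import *
s=sense();print(s['time'],s['q'],s['tcp_pos'],s['tool_rot'])
print(goto([520,286.5,68],3.054))
cv2.imwrite('pics/side1.png',cv2.resize(cam('side')['img'][120:300,200:400,::-1],None,fx=3,fy=3))"
```

```text
4.025 [ 0.01723277  0.4627125  -0.80669088  1.80996888  0.38554941  1.03405887
  0.54080231] [520.64559736 283.7278879  150.52648767] [-3.14047549e+00  2.64468295e-04  3.05038303e+00]
(array([0.0009, 0.0028, 0.0825]), array([-0.06,  0.02, -0.21]))
```

View pics/side1.png

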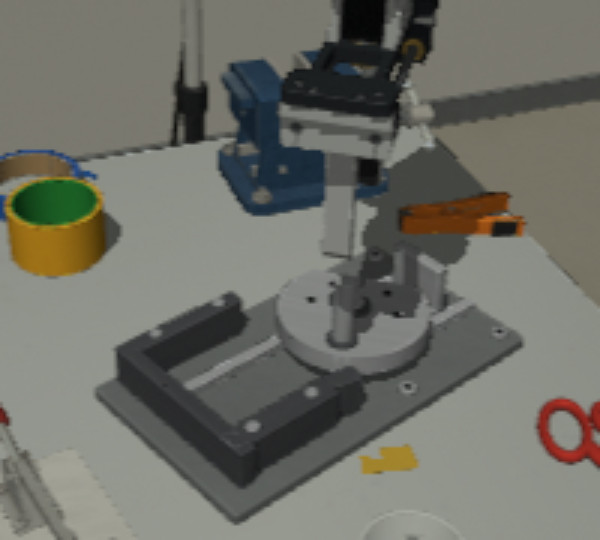

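Request:
{"fn": "apply_moves", "kwargs": {"steps": [{"jaw":0.094,"x":0,"y":0,"z":0.04,"ax":0,"ay":0,"az":0},{"jaw":0.094,"x":0,"y":0,"z":0.08,"ax":0,"ay":0,"az":0},{"jaw":0.05,"x":0,"y":0,"z":0.082,"ax":0,"ay":0,"az":0},{"jaw":0.02,"x":0,"y":0,"z":0.082,"ax":0,"ay":0,"az":0},{"jaw":0.005,"x":0,"y":0,"z":0.082,"ax":0,"ay":0,"az":0},{"jaw":0.005,"x":0,"y":0,"z":0.082,"ax":0,"ay":0,"az":0},{"jaw":0.005,"x":0,"y":0,"z":0.082,"ax":0,"ay":0,"az":0},{"jaw":0.005,"x":0,"y":0,"z":0.082,"ax":0,"ay":0,"az":0}], "grip_force": 15}}

```text
time: 5.08
tcp_pos: [519.9, 285.9, 68.7]
tool_rot: [3.141, 0.0, 3.054]
contact_force: [0.2, -0.1, 0.4]
grip_width: 37.3
finger_force: 0.0
```

```bash
python3 -c "
from h import *
s=sense();print(s['time'],s['q'],s['tcp_pos'],s['tool_rot'],s['contact_force'],s['grip_width'],s['finger_force'])
p=s['tcp_pos'][:2];c=np.array([516.5,244.5]);print(p-c,np.linalg.norm(p-c))
# arc from commanded pose
R0=Ro.from_euler('ZYX',[3.054,0,np.pi]);a0=np.radians(85.0);r=42
for k in range(0,13):
    th=-np.radians(124.1)*k/12
    d=np.array([r*(np.cos(a0+th)-np.cos(a0)),r*(np.sin(a0+th)-np.sin(a0)),0]);print(k,np.round(R0.inv().apply(d)/1000,4),round(-np.degrees(th),1))
"
```

```text
5.075 [-0.03540046  0.5595477  -0.7512895   1.87172524  0.4810933   0.89969
  0.46427123] [519.93323645 285.85251743  68.72641224] [3.14147385e+00 2.34443713e-04 3.05382625e+00] [ 0.15505661 -0.09361562  0.42104771] 37.28490029353226 0.0
[ 3.43323645 41.35251743] 41.49479257189292
0 [0. 0. 0.] 0.0
1 [-0.0075 -0.0007 -0.    ] 10.3
2 [-0.0148 -0.0027 -0.    ] 20.7
3 [-0.0216 -0.006  -0.    ] 31.0
4 [-0.0278 -0.0105 -0.    ] 41.4
5 [-0.033 -0.016 -0.   ] 51.7
6 [-0.0371 -0.0223 -0.    ] 62.0
7 [-0.04   -0.0293 -0.    ] 72.4
8 [-0.0417 -0.0367 -0.    ] 82.7
9 [-0.042  -0.0442 -0.    ] 93.1
10 [-0.0409 -0.0517 -0.    ] 103.4
11 [-0.0385 -0.0589 -0.    ] 113.8
12 [-0.0348 -0.0655 -0.    ] 124.1
```

Request:
{"fn": "apply_moves", "kwargs": {"steps": [{"jaw":0.005,"x":0,"y":0,"z":0,"ax":0,"ay":0,"az":0},{"jaw":0.005,"x":0,"y":0,"z":0,"ax":0,"ay":0,"az":0},{"jaw":0.005,"x":0,"y":0,"z":0,"ax":0,"ay":0,"az":0},{"jaw":0.005,"x":0,"y":0,"z":0,"ax":0,"ay":0,"az":0},{"jaw":0.005,"x":0,"y":0,"z":0,"ax":0,"ay":0,"az":0}], "grip_force": 15}}

```text
time: 5.7
tcp_pos: [519.6, 286.7, 68.5]
tool_rot: [3.14, -0.0, 3.054]
contact_force: [-1.6, 4.4, -1.9]
grip_width: 15.8
finger_force: 15.0
```

Request:
{"fn": "apply_moves", "kwargs": {"steps": [{"jaw":0.005,"x":-0.0037,"y":-0.0002,"z":0,"ax":0,"ay":0,"az":5.2},{"jaw":0.005,"x":-0.0075,"y":-0.0007,"z":0,"ax":0,"ay":0,"az":10.3},{"jaw":0.005,"x":-0.0112,"y":-0.0015,"z":0,"ax":0,"ay":0,"az":15.5},{"jaw":0.005,"x":-0.0148,"y":-0.0027,"z":0,"ax":0,"ay":0,"az":20.7},{"jaw":0.005,"x":-0.0183,"y":-0.0042,"z":0,"ax":0,"ay":0,"az":25.9},{"jaw":0.005,"x":-0.0216,"y":-0.006,"z":0,"ax":0,"ay":0,"az":31},{"jaw":0.005,"x":-0.0248,"y":-0.0081,"z":0,"ax":0,"ay":0,"az":36.2},{"jaw":0.005,"x":-0.0278,"y":-0.0105,"z":0,"ax":0,"ay":0,"az":41.4},{"jaw":0.005,"x":-0.0305,"y":-0.0131,"z":0,"ax":0,"ay":0,"az":46.5},{"jaw":0.005,"x":-0.033,"y":-0.016,"z":0,"ax":0,"ay":0,"az":51.7},{"jaw":0.005,"x":-0.0352,"y":-0.0191,"z":0,"ax":0,"ay":0,"az":56.9},{"jaw":0.005,"x":-0.0371,"y":-0.0223,"z":0,"ax":0,"ay":0,"az":62}]}}

```text
time: 7.2
tcp_pos: [554.9, 260.9, 68.5]
tool_rot: [3.141, -0.001, 1.969]
contact_force: [0.2, 3.8, -2.9]
grip_width: 15.7
finger_force: 15.0
```

```bash
python3 -c "
from h import *
s=sense();print(s['time'],s['q'],s['tcp_pos'],s['tool_rot'],s['contact_force'],s['wrist_torque'],s['grip_width'],s['finger_force'])
R0=Ro.from_euler('ZYX',[3.054-np.radians(62.05),0,np.pi]);a0=np.radians(85.0-62.05);r=42
for k in range(0,13):
    th=-np.radians(62.05)*k/12
    d=np.array([r*(np.cos(a0+th)-np.cos(a0)),r*(np.sin(a0+th)-np.sin(a0)),0]);print(k,np.round(R0.inv().apply(d)/1000,4),round(-np.degrees(th),1))
"
```

```text
7.2 [-0.16710984  0.52250029 -0.49134597  1.8373057   0.31536555  0.85889194
 -0.41285793] [554.92543049 260.90918114  68.54388389] [ 3.14109714e+00 -7.59958233e-04  1.96909038e+00] [ 0.15530315  3.83874762 -2.9026263 ] [ 0.9394461  -0.1845196  -0.06449655] 15.651498513300925 14.998767971992493
0 [0. 0. 0.] 0.0
1 [-0.0038 -0.0002 -0.    ] 5.2
2 [-0.0075 -0.0007 -0.    ] 10.3
3 [-0.0112 -0.0015 -0.    ] 15.5
4 [-0.0148 -0.0027 -0.    ] 20.7
5 [-0.0183 -0.0042 -0.    ] 25.9
6 [-0.0216 -0.006  -0.    ] 31.0
7 [-0.0248 -0.0081 -0.    ] 36.2
8 [-0.0278 -0.0105 -0.    ] 41.4
9 [-0.0305 -0.0131 -0.    ] 46.5
10 [-0.033 -0.016 -0.   ] 51.7
11 [-0.0352 -0.019  -0.    ] 56.9
12 [-0.0371 -0.0223 -0.    ] 62.0
```

Same relative arc; repeat.

Request:
{"fn": "apply_moves", "kwargs": {"steps": [{"jaw":0.005,"x":-0.0037,"y":-0.0002,"z":0,"ax":0,"ay":0,"az":5.2},{"jaw":0.005,"x":-0.0075,"y":-0.0007,"z":0,"ax":0,"ay":0,"az":10.3},{"jaw":0.005,"x":-0.0112,"y":-0.0015,"z":0,"ax":0,"ay":0,"az":15.5},{"jaw":0.005,"x":-0.0148,"y":-0.0027,"z":0,"ax":0,"ay":0,"az":20.7},{"jaw":0.005,"x":-0.0183,"y":-0.0042,"z":0,"ax":0,"ay":0,"az":25.9},{"jaw":0.005,"x":-0.0216,"y":-0.006,"z":0,"ax":0,"ay":0,"az":31},{"jaw":0.005,"x":-0.0248,"y":-0.0081,"z":0,"ax":0,"ay":0,"az":36.2},{"jaw":0.005,"x":-0.0278,"y":-0.0105,"z":0,"ax":0,"ay":0,"az":41.4},{"jaw":0.005,"x":-0.0305,"y":-0.0131,"z":0,"ax":0,"ay":0,"az":46.5},{"jaw":0.005,"x":-0.033,"y":-0.016,"z":0,"ax":0,"ay":0,"az":51.7},{"jaw":0.005,"x":-0.0352,"y":-0.0191,"z":0,"ax":0,"ay":0,"az":56.9},{"jaw":0.005,"x":-0.0371,"y":-0.0223,"z":0,"ax":0,"ay":0,"az":62}]}}

```text
time: 8.7
tcp_pos: [549.0, 217.9, 68.6]
tool_rot: [-3.142, -0.001, 0.887]
contact_force: [1.5, 3.3, -3.0]
grip_width: 15.6
finger_force: 15.0
```

Request:
{"fn": "apply_moves", "kwargs": {"steps": [{"jaw":0.005,"x":0,"y":0,"z":0,"ax":0,"ay":0,"az":0},{"jaw":0.005,"x":0,"y":0,"z":0,"ax":0,"ay":0,"az":0}]}}

```text
time: 8.95
tcp_pos: [548.8, 217.7, 68.5]
tool_rot: [-3.141, -0.0, 0.892]
contact_force: [0.1, 2.9, -0.8]
grip_width: 15.9
finger_force: 15.0
```

```bash
python3 -c "
from h import *
s=sense();print(s['time'],s['q'],s['tcp_pos'],s['tool_rot'],s['contact_force'],s['wrist_torque'],s['grip_width'],s['finger_force'])
y=np.radians(50.87);R=np.array([[np.cos(y),-np.sin(y)],[np.sin(y),np.cos(y)]]);print(R.T@(s['tcp_pos'][:2]-[541.1,273.74]))"
```

```text
8.95 [-0.2951937   0.45710665 -0.24180641  1.90166065  0.14773302  0.7998756
 -1.29529473] [548.82622927 217.68683859  68.49718368] [-3.14149806e+00 -5.00930597e-05  8.91820677e-01] [ 0.13496364  2.88801451 -0.83701234] [ 0.58672329 -0.12725753 -0.14277002] 15.885645706492642 14.999904334545135
[-38.60545395 -41.36750473]
```

Request:
{"fn": "apply_moves", "kwargs": {"steps": [{"jaw":0.06,"x":0,"y":0,"z":0,"ax":0,"ay":0,"az":0},{"jaw":0.06,"x":0,"y":0,"z":0,"ax":0,"ay":0,"az":0},{"jaw":0.06,"x":0,"y":0,"z":0,"ax":0,"ay":0,"az":0},{"jaw":0.06,"x":0,"y":0,"z":0,"ax":0,"ay":0,"az":0},{"jaw":0.06,"x":0,"y":0,"z":-0.05,"ax":0,"ay":0,"az":0},{"jaw":0.0,"x":0,"y":0,"z":-0.1,"ax":0,"ay":0,"az":0},{"jaw":0.0,"x":-0.055,"y":-0.021,"z":-0.1,"ax":0,"ay":0,"az":0},{"jaw":0.0,"x":-0.107,"y":-0.041,"z":-0.1,"ax":0,"ay":0,"az":0},{"jaw":0.0,"x":-0.107,"y":-0.041,"z":-0.1,"ax":0,"ay":0,"az":0},{"jaw":0.0,"x":-0.107,"y":-0.041,"z":-0.1,"ax":0,"ay":0,"az":0}]}}

```text
time: 10.2
tcp_pos: [450.3, 160.5, 169.0]
tool_rot: [3.141, -0.001, 0.89]
contact_force: [0.3, 0.2, 0.6]
grip_width: 13.5
finger_force: 0.0
```

```bash
python3 -c "
from h import *
s=sense();print(s['time'],s['q'],s['tcp_pos'],s['tool_rot'],s['contact_force'],s['grip_width'])
y=np.radians(50.87);R=np.array([[np.cos(y),-np.sin(y)],[np.sin(y),np.cos(y)]]);D=lambda p:R.T@(np.array(p)[:2]-[541.1,273.74]);print(D(s['tcp_pos']))
C={n:cam(n) for n in('top','side')}
a=cv2.resize(C['top']['img'][140:310,190:390],(400,340),interpolation=2);b=cv2.resize(C['side']['img'][150:320,200:400],(400,340),interpolation=2)
cv2.imwrite('pics/c3.png',np.hstack([a,b])[:,:,::-1])
for n in C:
  for q,z in dict(pin=77,flat=36,tab=45).items():
    l=cams.pinpoint(n,q)
    if l: print(n,q,l[0]['score'],l[0]['uv'],D(atz(C[n]['P'],l[0]['uv'],z)))
"
```

```text
10.2 [-0.22414     0.15858024 -0.2772911   2.0609584   0.05424073  0.92732527
 -1.21179671] [450.25107408 160.49457346 169.03111298] [ 3.14092803e+00 -1.23616500e-03  8.89627394e-01] [0.28023544 0.18674145 0.551239  ] 13.501273600102085
[-145.17942544   -0.99418417]
top pin 0.68 [315.4, 219.5] [-42.13486489 -43.46564772]
top flat 0.93 [286.0, 252.3] [-34.78494625  45.62899794]
side pin 0.58 [307.3, 201.0] [-42.88601041 -45.58181122]
side flat 0.98 [331.2, 231.7] [-42.45105552  38.17338072]
side tab 0.96 [341.5, 211.3] [-109.80348565    5.9612285 ]
```

View pics/c3.png

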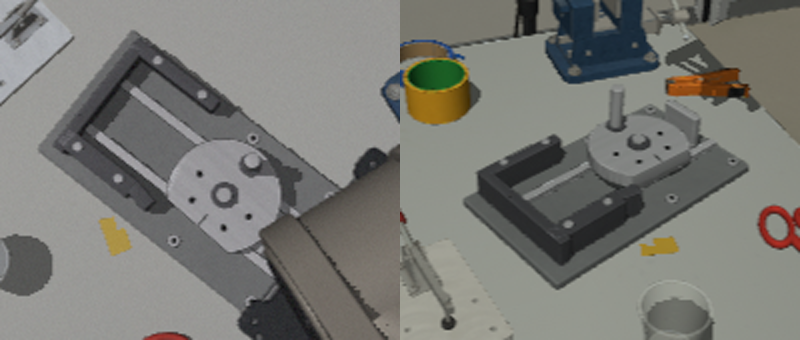

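Request:
{"fn": "apply_moves", "kwargs": {"steps": [{"jaw":0.0,"x":0,"y":-0.001,"z":0.05,"ax":0,"ay":0,"az":0},{"jaw":0.0,"x":0,"y":-0.001,"z":0.1,"ax":0,"ay":0,"az":0},{"jaw":0.0,"x":0,"y":-0.001,"z":0.13,"ax":0,"ay":0,"az":0},{"jaw":0.0,"x":0,"y":-0.001,"z":0.13,"ax":0,"ay":0,"az":0},{"jaw":0.0,"x":0.008,"y":-0.001,"z":0.13,"ax":0,"ay":0,"az":0},{"jaw":0.0,"x":0.016,"y":-0.001,"z":0.13,"ax":0,"ay":0,"az":0},{"jaw":0.0,"x":0.024,"y":-0.001,"z":0.13,"ax":0,"ay":0,"az":0},{"jaw":0.0,"x":0.032,"y":-0.001,"z":0.13,"ax":0,"ay":0,"az":0},{"jaw":0.0,"x":0.04,"y":-0.001,"z":0.13,"ax":0,"ay":0,"az":0},{"jaw":0.0,"x":0.048,"y":-0.001,"z":0.13,"ax":0,"ay":0,"az":0}]}}

```text
time: 11.85
tcp_pos: [479.3, 198.4, 38.5]
tool_rot: [-3.142, 0.0, 0.89]
contact_force: [-2.3, -4.6, 4.2]
grip_width: 0.5
finger_force: 2.2
```

Request:
{"fn": "apply_moves", "kwargs": {"steps": [{"jaw":0.0,"x":0.006,"y":0,"z":0,"ax":0,"ay":0,"az":0},{"jaw":0.0,"x":0.012,"y":0,"z":0,"ax":0,"ay":0,"az":0},{"jaw":0.0,"x":0.018,"y":0,"z":0,"ax":0,"ay":0,"az":0},{"jaw":0.0,"x":0.024,"y":0,"z":0,"ax":0,"ay":0,"az":0},{"jaw":0.0,"x":0.03,"y":0,"z":0,"ax":0,"ay":0,"az":0}]}}

```text
time: 12.48
tcp_pos: [498.1, 221.7, 38.4]
tool_rot: [-3.141, 0.0, 0.89]
contact_force: [-3.0, -4.4, 2.1]
grip_width: 0.2
finger_force: 2.2
```

```bash
cat >>h.py <<'E'
y_=np.radians(50.87);RD=np.array([[np.cos(y_),-np.sin(y_)],[np.sin(y_),np.cos(y_)]])
D=lambda p:RD.T@(np.array(p)[:2]-[541.1,273.74])
E
python3 -c "
from h import *
s=sense();print(s['time'],s['tcp_pos'],s['tool_rot'],D(s['tcp_pos']),RD.T@s['contact_force'][:2],s['grip_width'])
C=cam('side')
for q,z in dict(pin=77,flat=36,tab=45).items():
    l=cams.pinpoint('side',q)
    if l: print(q,l[0]['score'],D(atz(C['P'],l[0]['uv'],z)))
"
```

```text
12.475 [498.09072961 221.65454113  38.44293556] [-3.14147905e+00  1.39553976e-04  8.89578381e-01] [-67.54590682   0.49278404] [-5.28886206 -0.49423811] 0.203129812372893
pin 0.81 [ 22.14519888 -43.0212292 ]
flat 0.73 [20.96399143 44.73570745]
tab 0.94 [-56.91976149  -1.39736241]
```

Request:
{"fn": "apply_moves", "kwargs": {"steps": [{"jaw":0.0,"x":0.005,"y":0,"z":0,"ax":0,"ay":0,"az":0},{"jaw":0.0,"x":0.01,"y":0,"z":0,"ax":0,"ay":0,"az":0},{"jaw":0.0,"x":0.015,"y":0,"z":0,"ax":0,"ay":0,"az":0},{"jaw":0.0,"x":0.02,"y":0,"z":0,"ax":0,"ay":0,"az":0},{"jaw":0.0,"x":0.025,"y":0,"z":0,"ax":0,"ay":0,"az":0},{"jaw":0.0,"x":0.028,"y":0,"z":0,"ax":0,"ay":0,"az":0}]}}

```text
time: 13.42
tcp_pos: [515.7, 243.5, 38.5]
tool_rot: [-3.141, -0.0, 0.89]
contact_force: [-3.8, -1.5, 2.4]
grip_width: 0.5
finger_force: 2.1
```

Request:
{"fn": "apply_moves", "kwargs": {"steps": [{"jaw":0.0,"x":0.002,"y":0,"z":0,"ax":0,"ay":0,"az":0},{"jaw":0.0,"x":0.004,"y":0,"z":0,"ax":0,"ay":0,"az":0},{"jaw":0.0,"x":0.005,"y":0,"z":0,"ax":0,"ay":0,"az":0},{"jaw":0.0,"x":0.005,"y":0,"z":0,"ax":0,"ay":0,"az":0}]}}

```text
time: 13.92
tcp_pos: [518.8, 247.2, 38.5]
tool_rot: [-3.142, -0.0, 0.89]
contact_force: [-2.6, -1.3, -0.4]
grip_width: 0.2
finger_force: 1.2
```

```bash
python3 -c "
from h import *
s=sense();print(s['time'],s['tcp_pos'],D(s['tcp_pos']),RD.T@s['contact_force'][:2])"
```

```text
13.925 [518.75724442 247.19603311  38.51686466] [-34.6906941    0.58021352] [-2.66127489  1.21988323]
```

Request:
{"fn": "apply_moves", "kwargs": {"steps": [{"jaw":0.0,"x":0.001,"y":0,"z":0,"ax":0,"ay":0,"az":0},{"jaw":0.0,"x":0.002,"y":0,"z":0,"ax":0,"ay":0,"az":0},{"jaw":0.0,"x":0.003,"y":0,"z":0,"ax":0,"ay":0,"az":0},{"jaw":0.0,"x":0.003,"y":0,"z":0,"ax":0,"ay":0,"az":0}]}}

```text
time: 14.42
tcp_pos: [520.7, 249.5, 38.5]
tool_rot: [-3.142, -0.0, 0.89]
contact_force: [-3.2, -0.7, -0.1]
grip_width: -0.0
finger_force: 1.4
```

Request:
{"fn": "apply_moves", "kwargs": {"steps": [{"jaw":0.0,"x":0.001,"y":0,"z":0,"ax":0,"ay":0,"az":0},{"jaw":0.0,"x":0.002,"y":0,"z":0,"ax":0,"ay":0,"az":0},{"jaw":0.0,"x":0.002,"y":0,"z":0,"ax":0,"ay":0,"az":0}]}}

```text
time: 14.8
tcp_pos: [521.8, 250.9, 38.5]
tool_rot: [-3.142, 0.0, 0.89]
contact_force: [-4.9, -1.4, 1.7]
grip_width: 0.4
finger_force: 2.3
```

```bash
python3 -c "
from h import *
s=sense();print(s['time'],s['tcp_pos'],D(s['tcp_pos']),RD.T@s['contact_force'][:2])"
```

```text
14.8 [521.76819042 250.88102071  38.47546632] [-29.93203597   0.57010385] [-4.19517172  2.95427801]
```

Still moving; continue until a firm rise.

Request:
{"fn": "apply_moves", "kwargs": {"steps": [{"jaw":0.0,"x":0.001,"y":0,"z":0,"ax":0,"ay":0,"az":0},{"jaw":0.0,"x":0.002,"y":0,"z":0,"ax":0,"ay":0,"az":0},{"jaw":0.0,"x":0.002,"y":0,"z":0,"ax":0,"ay":0,"az":0}]}}

```text
time: 15.18
tcp_pos: [521.9, 250.8, 38.3]
tool_rot: [-3.141, 0.004, 0.889]
contact_force: [-12.8, -9.3, 11.5]
grip_width: 0.4
finger_force: 8.0
```

Request:
{"fn": "apply_moves", "kwargs": {"steps": [{"jaw":0.0,"x":0.001,"y":0,"z":0,"ax":0,"ay":0,"az":0},{"jaw":0.0,"x":0.002,"y":0,"z":0,"ax":0,"ay":0,"az":0},{"jaw":0.0,"x":0.002,"y":0,"z":0,"ax":0,"ay":0,"az":0}]}}

```text
time: 15.55
tcp_pos: [522.0, 250.8, 38.2]
tool_rot: [-3.141, 0.007, 0.888]
contact_force: [-20.8, -18.3, 21.3]
grip_width: 0.6
finger_force: 13.3
```

```bash
python3 -c "
from h import *
s=sense();print(s['time'],s['tcp_pos'],D(s['tcp_pos']),RD.T@s['contact_force'][:2])"
```

```text
15.55 [521.99128921 250.77831251  38.16879994] [-29.87091473   0.33222523] [-27.28906494   4.56335265]
```

Request:
{"fn": "apply_moves", "kwargs": {"steps": [{"jaw":0.0,"x":-0.01,"y":0,"z":0,"ax":0,"ay":0,"az":0},{"jaw":0.0,"x":-0.04,"y":0,"z":0,"ax":0,"ay":0,"az":0},{"jaw":0.0,"x":-0.06,"y":0,"z":-0.03,"ax":0,"ay":0,"az":0},{"jaw":0.0,"x":-0.06,"y":0,"z":-0.08,"ax":0,"ay":0,"az":0},{"jaw":0.0,"x":-0.06,"y":0,"z":-0.14,"ax":0,"ay":0,"az":0},{"jaw":0.0,"x":-0.06,"y":0.06,"z":-0.16,"ax":0,"ay":0,"az":0},{"jaw":0.0,"x":-0.06,"y":0.12,"z":-0.16,"ax":0,"ay":0,"az":0},{"jaw":0.0,"x":-0.06,"y":0.18,"z":-0.16,"ax":0,"ay":0,"az":0},{"jaw":0.0,"x":-0.06,"y":0.18,"z":-0.16,"ax":0,"ay":0,"az":0},{"jaw":0.0,"x":-0.06,"y":0.18,"z":-0.16,"ax":0,"ay":0,"az":0}]}}

```text
time: 16.8
tcp_pos: [626.5, 94.5, 198.4]
tool_rot: [-3.142, -0.001, 0.89]
contact_force: [-0.4, -0.2, 0.2]
grip_width: 0.4
finger_force: 0.0
```

```bash
python3 -c "
from h import *
s=sense();print(s['time'],s['tcp_pos'],s['contact_force'])
C={n:cam(n) for n in('top','side')}
a=cv2.resize(C['top']['img'][140:310,190:390],(400,340),interpolation=2);b=cv2.resize(C['side']['img'][150:320,200:400],(400,340),interpolation=2)
cv2.imwrite('pics/c4.png',np.hstack([a,b])[:,:,::-1])
for n in C:
  for q,z in dict(pin=77,flat=36,tab=45,cup_mid=31,clamp_mid=9,tape_mid=25).items():
    l=cams.pinpoint(n,q)
    if l: w=atz(C[n]['P'],l[0]['uv'],z);print(n,q,l[0]['score'],w,D(w))
"
```

```text
16.8 [626.5123171   94.49360742 198.42632584] [-0.42418952 -0.1754695   0.20005112]
top pin 0.58 [609.55198969 289.42487825] [ 55.36583478 -43.20086384]
top flat 0.65 [536.662782  351.8226162] [57.76969226 52.71855947]
top tab 0.75 [522.84215896 255.49711737] [-25.67349329   2.65014497]
top cup_mid 0.95 [456.92235672 495.85483839] [119.17505131 205.47064074]
top clamp_mid 0.62 [443.83925414  37.9118292 ] [-244.31521577  -73.38020286]
top tape_mid 0.96 [790.55239542 160.77886171] [  69.79915971 -264.79198184]
side pin 0.74 [612.24850914 290.00518782] [ 57.5177153  -44.92637438]
side flat 0.71 [551.85201195 342.30984206] [59.97613089 34.93268848]
side tab 0.83 [532.32758689 263.42080318] [-13.54087942   0.29264194]
side cup_mid 0.92 [453.78816619 493.53857631] [115.40035816 206.44013129]
side clamp_mid 0.8 [447.31098906  41.21759778] [-239.55992831  -73.98707222]
side tape_mid 0.63 [786.20144422 170.76582127] [  74.80039759 -255.11428804]
```

View pics/c4.png

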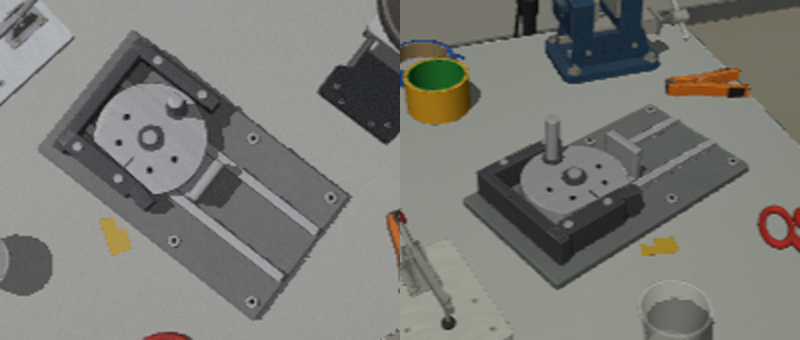

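The picture shows the plate seated in the slot with its flat along the fence. The hub is at (150,137) in the top crop, the pin stands opposite at (177,103), and the tab is at the slot mouth. The carriage is at the end stop (plate axis x ≈ 55), and the bystanders have not moved.

```bash
python3 -c "
from cell import order
print(order.finish_job())"
```

```text
the job is handed in; nothing more can be done
None
```

The plate's flat is against the fence, the carriage is home against its end stop, the cup, tape and clamp are where they were, and the job was handed in at about 17 s on the robot's clock.

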